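# Open the dust extractor's damper fully and start it

### The job

The bench dust extractor is off and its damper is shut. With a fingertip or the outside of the fingers, push the black damper lever along its slot, past the half-open notch in the middle, all the way to the fully open stop at the wide end of the wedge mark (the end nearer the start button). Only then press the start button fully down and let it spring back; do not pinch the lever, only push it, and leave the tape, cap, bottle and sanding block standing where they are.

Things in the scene. Friction and masses are not known exactly. Their poses are not given: they have to be found in the camera images.
- extractor: Dust extractor screwed to the bench: grey steel box 240 (x) x 320 (y) x 100 mm high; its flat top is the control panel. Origin at the centre of its underside, z up; the lever's slot runs along its y axis at x = -20 mm, from shut towards +y to fully open. A duct elbow (radius 40, 88 mm high) stands behind its +x side at x 175, y 85 mm. Fixed, but placed and turned anew at each start.
- lever_mid (a point): Centre of the damper lever's black upright paddle, moving with it: 34 mm wide along the extractor's x, 14 mm thick along its y, from 7 to 51 mm above the panel (this point 29 mm above). In the extractor's frame its y is -85 mm shut, -50 half open, -15 fully open. Beside the slot a black wedge mark (+x side) widens towards fully open; three short lines (-x side) mark shut, half, full.
- damper (a joint): Travel of the lever along the extractor's +y, in m: 0 shut (hard stop), 0.035 half open (notch that holds it), 0.070 fully open (hard stop). Starts within 8 mm of shut. Pushing out of shut or out of the notch takes about 4 to 5 N; past about 0.018 it slips on into the notch, past about 0.053 on to the full stop, where it stays when let go.
- start_top (a point): Centre of the top of the start button: a round grey button 32 mm across in a dark housing on the panel, on the +y part of it, placed anew at each start; pressed straight down.
- start (a joint): Travel of the start button in m: 0 up, 0.006 fully down; a spring (about 5 N when fully down) brings it back up.
- tape: Loose roll of paper tape lying flat on the panel, 76 mm outside, 52 mm inside, 24 mm high; origin at the centre of its underside. Leave alone.
- cap: Loose red plastic cap on the panel, 30 mm across, 20 mm high; origin at the centre of its underside. Leave alone.
- bottle: Loose white bottle on the bench on the extractor's +y side, 70 mm across, 200 mm high; origin at the centre of its underside. Leave alone.
- block: Loose grey sanding block on the bench on the extractor's -y side, 100 x 65 x 32 mm; origin at the centre of its underside. Leave alone.

How it is judged:
On the way, in this order (a step that is already met when the one before it is completed fails the run):
1. the damper lever is pushed past the half-open notch to the fully open stop (value of joint damper above 0.065 m), for 0.2 s.
2. the start button is pressed fully down (value of joint start above 0.0045 m), for 0.05 s.
At the end, for the whole second after the job is handed in: The damper lever rests within 5 mm of the fully open stop, the start button has been pressed to at least 4.5 of its 6 mm and is back up (under 1.5 mm), and tape, cap, bottle and block stand upright within 20 mm of where they were (value of joint damper above 0.065 m and value of joint start below 0.0015 m and distance of each of tape, cap, bottle, block from where it was at the start of the episode below 0.02 m and angle between each of tape, cap, bottle, block's own z axis and vertical below 0.2 rad); the robot touches nothing.
It fails at once if the start button is pressed before the damper is fully open (value of joint start above 0.003 m and value of joint damper below 0.06 m).
It fails at once if the lever is pinched between the fingers across its slot direction (contact force between the fingers and damper_c0 above 1 N and contact force between the fingers and damper_c1 above 1 N).
It fails at once if the lever is pinched between the fingers by its two narrow edges (contact force between the fingers and damper_c2 above 1 N and contact force between the fingers and damper_c3 above 1 N).
It fails at once if a bystander (tape, cap, bottle or sanding block) is pushed, lifted or knocked over (distance of any of tape, cap, bottle, block from where it was at the start of the episode above 0.02 m).
It also fails if it takes over 45 s, if anything falls off the work surface, if the arm or the gripper's body presses on something with over 40 N, if the wrist force passes 120 N, or if a joint passes its speed limit or range.

### The arm

A 7-joint arm with a two-finger parallel gripper is mounted at the origin on the work surface. World frame = base frame: x ahead of the robot, y to its left, z up, the work surface at z = 0. Lengths are in m, angles in rad, forces in N, time in s.
With the tool pointing down it reaches from about 0.35 to 0.9 m from the base axis. Payload 19.9 kg.
Tool frame: the origin (TCP) lies at the very end of the fingers, on their centre line; the grasp point (between the pads) lies 19 mm behind it; z points along the fingers, y is the line along which they close (so a half turn about z gives the same grasp; the last joint's range is limited). The gripper opens to 94 mm and grips with 3 to 60 N. Pads are 16 mm wide; open, the fingers measure 119 mm over their backs; the gripper's body (75 mm by 177 mm) begins 78 mm behind the grasp point.
Start: joints at [-1.258, 0.417, -0.01, 1.614, 0.005, 1.111, -0.053], TCP at [0.217, 0.586, 0.205] pointing down, gripper open.
Joint ranges: [-2.81, 2.81], [-0.39, 2.02], [-1.27, 1.25], [0.06, 2.57], [-1.19, 4.33], [0.19, 2], [-2.82, 2.82]. Speed limits (rad/s): [1.89, 1.89, 2.39, 2.39, 3.01, 3.01, 3.01].

### API

Orientations are given as a unit quaternion [x, y, z, w].
In Python, from plant import robot gives the robot as it stands. Calls block until the motion is done:
- robot.movep(position, orientation): joint-space move of the TCP to a pose.
- robot.move_straight(position, frame=None, speed=0.15, contact_N=None): straight line of the TCP; frame=None keeps the orientation; speed is the mean speed in m/s. With contact_N (N) it stops when the force on the tool has changed by that much, and returns True; else False.
- robot.move_joints(angles): joint-space move.
- robot.command_gripper(opening, grip_force=None): finger opening in m; grip_force is the grip in N (None keeps the last); returns when the fingers have stopped.
- robot.dwell(seconds).
- robot.solve_ik(position, orientation): joint angles nearest the present ones, or None.
- robot.get_obs(): the state.
- robot.read_camera(name): name is "scene" or "top"; returns a dict with "img" (400x640x3 uint8, red, green, blue), "depth" (400x640 float32, m along the optical axis (not along the pixel's ray), 0 where there is no reading), "mtx" (3x3 intrinsics, pixels), "R" (3x3) and "t" (3): a world point X has camera coordinates R X + t. Camera axes: x right, y down, z forward; pixel columns grow to the right and rows downward; lengths in m; the calibration is good to about 2 mm. A picture is of the moment at which its call begins.
A pose or a line that the arm cannot do raises robot.IKError and nothing moves.
- robot.hand_in(): hands the job in; it is judged then, once.
Trained networks look in the newest picture that a camera, given by its name, has taken for a name from the list of things; names that differ only in an ending like _2 or _b are one class to them, and where a whole thing is asked for, a point or a joint stands for the part that bears it (a point fixed in the world has none). Each returns a list of dicts, best first, with "p" (0 to 1); they miss things now and then, are a little off and sometimes report something else, mostly with a low value. They report only what shows in the picture. A call takes as long as a camera call.
- robot.spot_in(target, camera): "xyz" ([x, y, z] in m, in the coordinates of the camera as it stood for that picture, good to about 4 mm: the middle of the surface that is visible of it).
- robot.cut_out(target, camera): "region" (400x640 bool, what is visible of it).
The state is a dict: "time": time; "joint_positions": joint angles; "qvel": joint speeds; "tau": joint torques, N m; "tcp_pos": TCP position; "eef_rot": TCP orientation; "contact_force": force on the tool from outside, world axes, zero at the start; "wrist_torque": the same for the moment, N m; "width": finger opening in m; "finger_force": force on a finger pad.
Only numpy, scipy, OpenCV 4.12 (cv2) and the standard library are available. Lean on these libraries where they do the work, as an engineer would, in place of code of your own. Each camera call takes 0.05 s, during which the arm holds its last target. There are 200 camera calls.

## Working session

There is one attempt and no reset: what is moved stays moved. The work goes in short steps, each a Python script; the robot and the scene stay as the last script left them, time stands still between calls to the robot, and variables do not carry over. Pictures are saved under pics/ and viewed, at most 10 in all, crops included, and the job is handed in when it is done.

```bash
mkdir -p pics
cat > h.py <<'E'
import numpy as np, cv2
from plant import robot
def w(c,p): return c["R"].T@(np.asarray(p)-c["t"])
def cloud(c):
    v,u=np.mgrid[:400,:640]; d=c["depth"]; K=c["mtx"]
    P=np.stack([(u-K[0,2])/K[0,0]*d,(v-K[1,2])/K[1,1]*d,d],-1)
    return (P-c["t"])@c["R"]
E
python3 - <<'E'
from h import *
ims=[]
for n in("scene","top"):
    c=robot.read_camera(n); cv2.imwrite(f"pics/{n}0.png",c["img"][...,::-1]); X=cloud(c)
    np.savez(f"{n}.npz",X=X,**c)
    for t in("extractor","lever_mid","start_top","tape","cap","bottle","block"):
        for s in robot.spot_in(t,n)[:2]: print(n,t,round(s["p"],2),w(c,s["xyz"]).round(3))
        for r in robot.cut_out(t,n)[:1]:
            m=r["region"]&(c["depth"]>0); 
            if m.any(): v,u=np.nonzero(m); print("   cut",round(r["p"],2),m.sum(),int(u.mean()),int(v.mean()),"med",np.median(X[m],0).round(3),"lo",np.percentile(X[m],2,axis=0).round(3),"hi",np.percentile(X[m],98,axis=0).round(3))
            if t=="extractor":
                k=m&(abs(X[...,2]-.1)<.006); print("rect",cv2.minAreaRect((X[k][:,:2]*1000).astype(np.float32)))
E
```

```text
scene extractor 0.69 [ 0.659 -0.038  0.103]
   cut 0.86 11078 273 214 med [ 0.659 -0.04   0.098] lo [ 0.483 -0.228  0.004] hi [0.798 0.083 0.103]
rect ((596.20849609375, -81.25003051757812), (242.5045928955078, 321.2551574707031), 6.569174766540527)
scene lever_mid 0.63 [ 0.603 -0.346  0.028]
scene lever_mid 0.52 [ 0.594 -0.161  0.138]
scene start_top 0.43 [0.56  0.008 0.12 ]
   cut 0.64 107 306 186 med [0.557 0.007 0.12 ] lo [ 0.54  -0.008  0.111] hi [0.569 0.021 0.124]
scene tape 0.66 [ 0.662 -0.102  0.121]
   cut 0.93 517 251 205 med [ 0.665 -0.104  0.121] lo [ 0.626 -0.14   0.1  ] hi [ 0.697 -0.07   0.126]
scene cap 0.69 [ 0.521 -0.163  0.119]
   cut 0.49 107 254 161 med [ 0.522 -0.163  0.118] lo [ 0.506 -0.179  0.101] hi [ 0.533 -0.152  0.122]
scene bottle 0.59 [0.566 0.196 0.115]
scene bottle 0.22 [ 0.596 -0.162  0.138]
   cut 0.94 1289 372 209 med [0.568 0.196 0.116] lo [0.519 0.159 0.001] hi [0.582 0.226 0.2  ]
scene block 0.77 [ 0.597 -0.344  0.028]
   cut 0.59 834 190 184 med [ 0.6   -0.345  0.029] lo [ 0.54  -0.39  -0.001] hi [ 0.644 -0.313  0.035]
top extractor 0.64 [ 0.6
[... 317 characters left out ...]
 lo [ 0.57  -0.173  0.113] hi [ 0.602 -0.158  0.154]
   cut 0.46 162 336 225 med [0.554 0.004 0.122] lo [ 0.542 -0.008  0.119] hi [0.568 0.018 0.125]
top tape 0.6 [ 0.663 -0.106  0.128]
   cut 0.94 652 390 174 med [ 0.66  -0.105  0.124] lo [ 0.625 -0.14   0.103] hi [ 0.695 -0.07   0.128]
top cap 0.66 [ 0.593 -0.349  0.031]
   cut 0.71 179 419 244 med [ 0.52  -0.164  0.12 ] lo [ 0.506 -0.178  0.107] hi [ 0.532 -0.151  0.123]
top bottle 0.95 [0.549 0.184 0.136]
   cut 0.74 1098 247 227 med [0.547 0.181 0.137] lo [0.517 0.158 0.025] hi [0.579 0.217 0.202]
top block 0.64 [ 0.593 -0.352  0.032]
   cut 0.72 1423 493 212 med [ 0.589 -0.35   0.032] lo [ 0.542 -0.388  0.011] hi [ 0.639 -0.314  0.036]
```

View pics/top0.png

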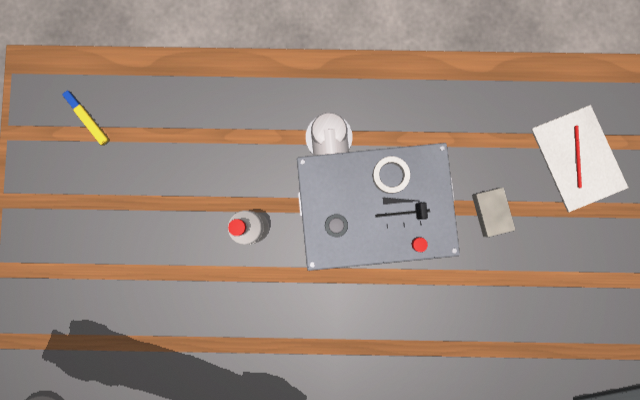

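View pics/scene0.png

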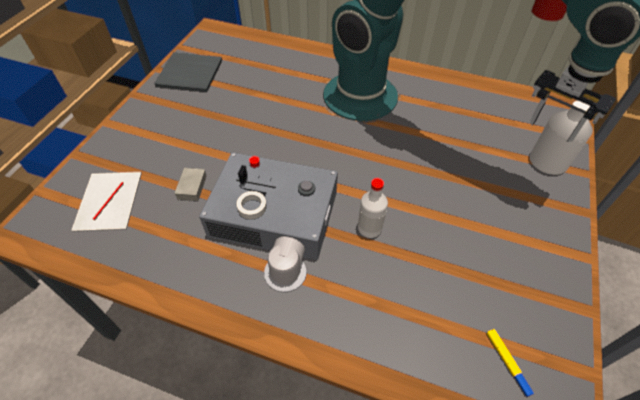

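The pictures agree with the networks:
- **Lever:** black paddle at top (421,211), near the shut line. The wedge widens to the left, towards the button.
- **Button:** (336,225).
- **Tape and cap:** tape at (390,174), cap at (419,244).
- **Extractor:** centre about (0.596, -0.081), yaw +6.5°. The lever measured at (0.586, -0.162) fits ext y of about -80, and its top at 0.151 also fits.

I'll push with closed fingers, with the tool's closing line across the slot.

```bash
cat >> h.py <<'E'
a=np.radians(6.5); C=np.array([.596,-.081]); Rz=np.array([[np.cos(a),-np.sin(a)],[np.sin(a),np.cos(a)]])
def ext(x,y,z): return np.r_[C+Rz@[x,y],z]
from scipy.spatial.transform import Rotation as Ro
def quats():  # tool down, closing line along extractor x
    return [(Ro.from_euler("z",a+s*np.pi/2)*Ro.from_euler("x",np.pi)).as_quat() for s in(1,-1)]
E
python3 - <<'E'
from h import *
p=robot.get_obs()["tcp_pos"]
robot.move_straight([*p[:2],.36],speed=.25); robot.command_gripper(0.0,20)
s=[(robot.solve_ik(ext(-20,0,0)/[1,1,1] if 0 else ext(-.02,-.115,.25),q),q) for q in quats()]
for j,q in s: print(None if j is None else np.round(j,2),q.round(3))
s=[x for x in s if x[0] is not None]; j,q=min(s,key=lambda x:abs(x[0][6])); np.save("q.npy",q)
robot.movep(ext(-.02,-.115,.25),q)
print(robot.move_straight(ext(-.02,-.115,.12),speed=.1,contact_N=8))
o=robot.get_obs(); print(o["time"],o["tcp_pos"],o["width"],o["contact_force"])
c=robot.read_camera("scene"); cv2.imwrite("pics/s1.png",cv2.resize(c["img"][100:280,160:400,::-1],(720,540)))
E
```

```text
[-0.43  0.56  1.04  1.6  -0.5   1.27  0.8 ] [0.666 0.746 0.    0.   ]
[-0.46  0.59  1.08  1.6  -0.53  1.29 -2.32] [ 0.746 -0.666 -0.     0.   ]
False
8.2 [ 0.58942408 -0.19762775  0.12055206] 0.001098006552923161 [-0.09409407  0.31538878  0.19728363]
```

View pics/s1.png

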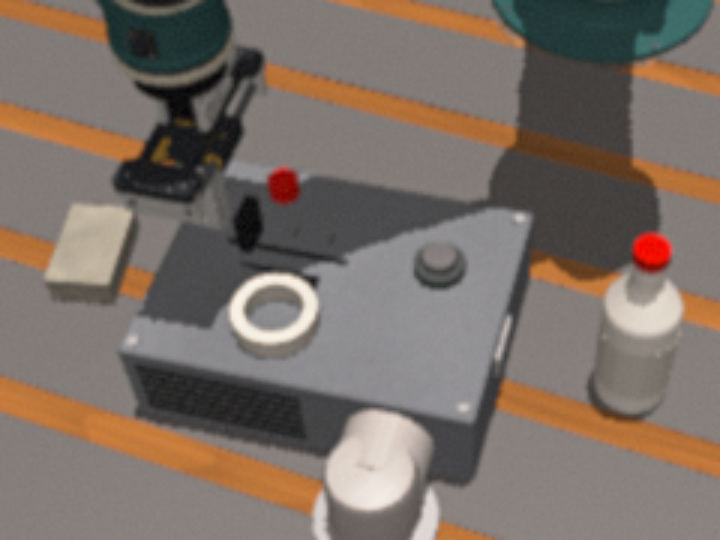

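The fingers are down behind the lever: fingers at crop (212,212), paddle at (248,222). They clear the cap at (284,186) and the block. Now I'll push.

Run:
```python
from h import *
def st(l):
    o=robot.get_obs(); p=Rz.T@(o["tcp_pos"][:2]-C); print(l,round(o["time"],2),p.round(4),o["contact_force"].round(1))
robot.move_straight(ext(-.02,-.038,.12),speed=.05); st("a")
print(robot.move_straight(ext(-.02,-.022,.12),speed=.02,contact_N=15)); st("b"); robot.dwell(.3); st("c")
robot.move_straight(ext(-.02,-.06,.12),speed=.1)
robot.move_straight(ext(-.02,-.06,.22),speed=.2); st("d")
robot.movep(ext(-.02,-.12,.24),np.load("q.npy"))
for n in("scene","top"):
    c=robot.read_camera(n); X=cloud(c)
    for t in("lever_mid","start_top","cap","tape"):
        for r in robot.cut_out(t,n)[:1]:
            m=r["region"]&(c["depth"]>0); M=np.median(X[m],0); print(n,t,round(r["p"],2),M.round(3),(Rz.T@(M[:2]-C)).round(3))
    if n=="scene": cv2.imwrite("pics/s2.png",cv2.resize(c["img"][100:280,160:400,::-1],(720,540)))
st("e")
```

```text
a 9.94 [-0.0201 -0.0383] [ 0.8 -1.1 -0.2]
True
b 10.44 [-0.0201 -0.0315] [ 1.1 -3.9  1.4]
c 10.74 [-0.0202 -0.0315] [ 2.  -3.7  3.5]
d 11.83 [-0.0202 -0.0592] [-0.8  0.4 -1. ]
scene lever_mid 0.43 [ 0.586 -0.094  0.14 ] [-0.011 -0.012]
scene start_top 0.6 [0.556 0.006 0.12 ] [-0.03   0.091]
scene cap 0.54 [ 0.584 -0.094  0.138] [-0.014 -0.012]
scene tape 0.91 [ 0.663 -0.103  0.121] [ 0.064 -0.029]
top lever_mid 0.72 [ 0.578 -0.096  0.149] [-0.02  -0.013]
top start_top 0.75 [0.556 0.006 0.122] [-0.03   0.091]
top cap 0.57 [ 0.52  -0.165  0.12 ] [-0.085 -0.075]
top tape 0.98 [ 0.661 -0.107  0.124] [ 0.062 -0.034]
e 12.69 [-0.0199 -0.1197] [-0.7  0.4  0.4]
```

View pics/s2.png

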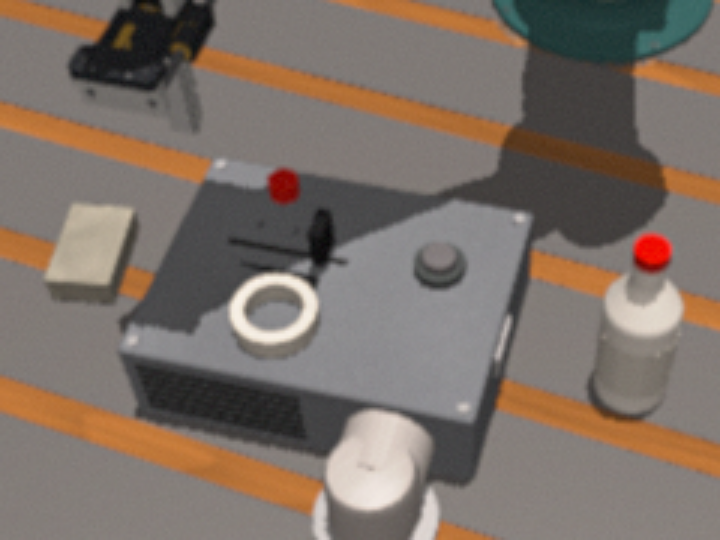

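The lever now stands at the wide end of the wedge, crop (320,237), with ext y about -14 mm. That is the fully open stop, and the contact there confirmed it. The button at crop (440,260) is at ext (-30, 91), top at about 0.122. Next I'll press it.

Run:
```python
from h import *
def st(l):
    o=robot.get_obs(); print(l,round(o["time"],2),o["tcp_pos"].round(4),o["contact_force"].round(1))
q=np.load("q.npy")
robot.movep(ext(-.03,.091,.22),q)
robot.move_straight(ext(-.03,.091,.135),speed=.12); st("above")
print(robot.move_straight(ext(-.03,.091,.126),speed=.02,contact_N=2)); st("near")
for i in range(14):
    z=.125-.001*i
    hit=robot.move_straight(ext(-.03,.091,z),speed=.02,contact_N=12); st(hit)
    if hit or robot.get_obs()["contact_force"][2]>12: break
robot.dwell(.2); st("hold")
robot.move_straight(ext(-.03,.091,.25),speed=.12); robot.dwell(.3); st("up")
robot.movep(ext(-.03,-.12,.3),q)
for n in("scene","top"):
    c=robot.read_camera(n); X=cloud(c)
    for t in("lever_mid","start_top"):
        for r in robot.cut_out(t,n)[:1]:
            m=r["region"]&(c["depth"]>0); M=np.median(X[m],0); print(n,t,round(r["p"],2),M.round(4),(Rz.T@(M[:2]-C)).round(3))
    if n=="scene": cv2.imwrite("pics/s3.png",cv2.resize(c["img"][100:280,160:400,::-1],(720,540)))
st("e")
```

```text
above 14.41 [0.5563 0.0057 0.1356] [-0.6  1.1  0.7]
False
near 15.01 [0.5559 0.006  0.126 ] [ 0.2 -0.4  0. ]
False 15.26 [0.5559 0.006  0.125 ] [ 0.2 -0.9 -0. ]
False 15.51 [0.5558 0.006  0.1239] [-0.1  0.   0.3]
False 15.76 [0.5559 0.006  0.1229] [-0.1  1.1  0. ]
False 16.01 [0.556  0.006  0.1221] [ 0.2 -0.5  1.3]
False 16.26 [0.556 0.006 0.121] [0.2 0.6 1.8]
False 16.51 [0.556 0.006 0.12 ] [ 0.6 -0.1  3.1]
False 16.76 [0.556 0.006 0.119] [1.4 0.3 3.6]
False 17.01 [0.556 0.006 0.118] [ 1.1 -0.3  3.8]
False 17.26 [0.556 0.006 0.117] [ 1.7 -0.4  4.5]
False 17.51 [0.556  0.006  0.1163] [-0.3 -0.3  9.5]
False 17.76 [0.5561 0.006  0.1159] [-6.4  0.5 24.1]
hold 17.96 [0.5561 0.006  0.1159] [-5.3  0.4 23.1]
up 19.53 [0.5558 0.006  0.2498] [0.4 0.8 0.2]
scene lever_mid 0.54 [ 0.5859 -0.0936  0.1382] [-0.011 -0.011]
scene start_top 0.61 [0.5572 0.0057 0.1204] [-0.029  0.091]
top lever_mid 0.5 [ 0.578  -0.0942  0.1498] [-0.019 -0.011]
top start_top 0.71 [0.5557 0.0058 0.122 ] [-0.03   0.091]
e 20.71 [ 0.58   -0.2025  0.2999] [-0.1  0.2  0.5]
```

View pics/s3.png

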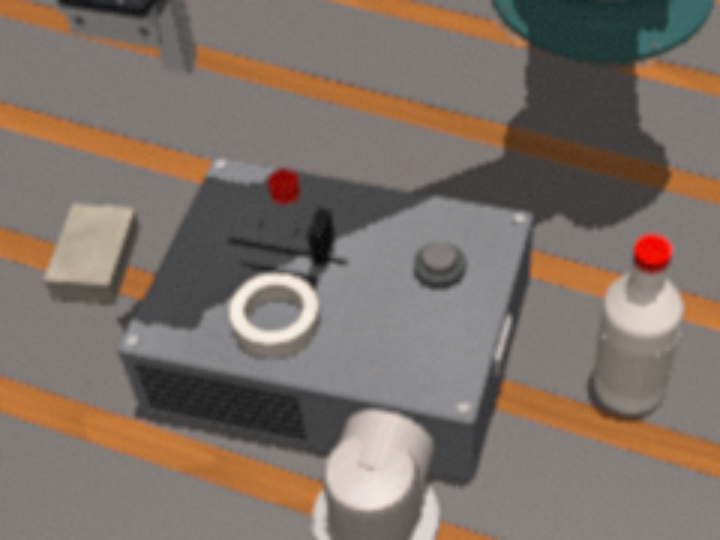

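The button went down 6 mm onto its stop with the spring's 5 N and is back up at 0.122. The lever is still fully open, crop (320,237), and nothing else has moved.

```bash
python3 -c "
from plant import robot
print(robot.hand_in())"
```

```text
the job is handed in; nothing more can be done
None
```

I pushed the damper lever to the fully open stop, then pressed the start button fully down and it sprang back up; the tape, cap, bottle and block stand where they were, and the job is handed in (no verdict was returned).

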